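Slide the ruler out to its red line

ROBOT

A 6-joint arm with a two-finger parallel gripper is mounted at the origin on the work surface. World frame = base frame: x ahead of the robot, y to its left, z up, the work surface at z = 0. Lengths are in mm, angles in rad, forces in N, time in s.
With the tool pointing down it reaches from about 275 to 1000 mm from the base axis. Payload 8.4 kg.
Tool frame: the origin (TCP) lies on the centre line of the jaws, within the pads' length; the fingertips stand 25 mm ahead of it and the grasp point (between the pads) lies 6 mm ahead of it; z points along the fingers, x is the direction in which the jaws open and shut, and the axes are right-handed (so a half turn about z gives the same grasp; the last joint's range is limited). The gripper opens to 85 mm and grips with 20 to 120 N. Pads are 22 mm wide; open, the fingers measure 114 mm over their backs; the gripper's body (76 mm by 85 mm) begins 54 mm behind the grasp point. The pads swing forward as they close: fully open they stand 13 mm farther back than shut.
Start: joints at [-1.229, 0.353, 1.633, -0, 1.155, -0.002], TCP at [210.666, -588.428, 256.281] pointing down, gripper open.
Joint ranges: [-2.63, 2.63], [-0.92, 2.1], [0.06, 2.66], [-1.3, 4.44], [0, 2.69], [-3.02, 3.02]. Speed limits (rad/s): [2.22, 2.22, 2.79, 3.14, 3.14, 3.14].

INTERFACE

Orientations are given as [roll, pitch, yaw] about the fixed x, y, z axes, in that order (R = Rz(yaw) Ry(pitch) Rx(roll)).
In Python, from rig import r gives the robot as it stands. The module is installed in compiled form; this text tells all that it offers.
- The arm moves only by the tool jog_arm, never from a script. Its argument "deltas" is a list of rows, each an object with "gripper": the gripper command: -1 is fully open, 1 is shut, values between are in proportion; "translation": the shift along the world's x, y, z in units of 10 cm (1.0 is 10 cm), a list of three; "dr": the turn, a rotation vector about the world's x, y, z in units of pi/2 rad (1.0 is pi/2 rad), a list of three. In form: [{"gripper": gripper, "translation": [x, y, z], "dr": [wx, wy, wz]}, ...]. A call has 1 to 12 rows; each row shifts and turns the commanded pose from where the row before left it; what a row does not reach is not made up. A row lasts 1/12 s, in which the tool goes at most 41.7 mm and 7.16 degrees, less where a joint would pass 70% of its speed; a pose out of reach is approached as far as the arm can. A call with a number of a shift or a turn outside -1 to 1 is refused whole. A call with a gripper value outside its range is refused whole. The fingers move at their own pace and stop on an object; "squeeze" is the grip in N (left out, the last holds). Time passes only in rows, so rows that do not move let the fingers close. It gives the time, the measured TCP pose, the force and the opening at its end, in the units of the state.
- r.sense(): the state, without advancing time (a new reading comes with each control period).
- r.grab_frame(name): name is "scene" or "top" or "wrist"; returns the picture (420x560x3 uint8, blue, green, red); there is no depth.
- r.calibration(name): a dict with "mtx" (3x3 intrinsics, pixels), "world_from_camera" (4x4, takes a point from camera to world coordinates). Camera axes: x right, y down, z forward; pixel columns grow to the right and rows downward; lengths in mm; the calibration is good to about 2 mm. The wrist camera is an equidistant fisheye: a pixel r from the principal point sees the ray r / f radians off the axis. A picture is of the moment at which its call begins: read the wrist's pose just before it. calibration takes no time and is no camera call; for the wrist camera it gives the pose at the moment of the call.
- r.sign_off(): hands the job in, once; it reports no verdict.
The state is a dict: "clock": time; "qpos": joint angles; "qvel": joint speeds; "joint_efforts": joint torques, N m; "eef_pos": TCP position; "tcp_rot": TCP orientation; "contact_force": force on the tool from outside, world axes, zero at the start; "wrist_torque": the same for the moment, N m; "opening": opening from 0.0 (shut) to 1.0 (fully open).
Only numpy, scipy, OpenCV 4.12 (cv2) and the standard library are available. Lean on these libraries where they do the work, as an engineer would, in place of code of your own. Each camera call takes 0.05 s, during which the arm holds its last target. There are 200 camera calls.

TASK

With the fingertips only, first push the yellow eraser sideways out of the ruler's way, so that it stays on the wooden riser at least a finger's width clear of the ruler's path. Then slide the aluminium ruler, red-line end first, out over the end of the riser that has the black edge strip, until the red line lies right along that edge, and leave it lying there flat, its end sticking out ready to be picked up. Do not pick up or lift anything, and leave everything else on the desk and the riser where it is.

Things in the scene. Friction and masses are not known exactly. Their poses are not given: they have to be found in the camera images.
- riser: Fixed wooden desk riser, a board on two dark legs, 280 mm (its x) by 460 mm (its y); its flat top is 60 mm above the desk. Origin: on the desk, under the centre of the board. A 10 mm wide black strip, flush with the top, runs along its -y end, the right-hand end seen from the robot. It is turned at most 0.25 rad from the world axes and never moves.
- riser_edge (a point): Middle of the riser's top edge at the black-strip end: 230 mm from the riser's origin along the riser's -y, 60 mm up. The edge runs along the riser's x.
- ruler: Loose aluminium ruler lying flat on the riser, 40 mm wide (its x), 150 mm long (its y), 6 mm thick, about 0.1 kg, black ticks along one side. Origin: centre of its underside. It starts with its -y end, the one near the red line, towards the black-strip end of the riser, turned up to 0.12 rad from the riser's axes. A fingertip can push it along from behind at its +y end face; pushed squarely there it slides without tipping and stops at once when the push stops.
- ruler_line (a point): Middle of the red line across the ruler's top face: 30 mm from the ruler's centre towards its -y end, thus 45 mm from that end. The line is 3 mm wide and runs along the ruler's x.
- eraser: Loose yellow plastic eraser, 22 mm (its x) by 55 mm (its y) by 13 mm high, about 25 g, lying on the riser in front of the ruler's -y end, between it and the black strip. Origin: centre of its underside.
- stapler: Bystander: loose chrome stapler, 135 mm by 36 mm by 44 mm high, on the riser near its left-hand (+y) end. Origin: centre of its underside.
- pencil_cup: Bystander: loose blue ceramic pencil cup, 78 mm across, 100 mm high, with pencils up to 155 mm high, on the desk beside the riser. Origin: centre of its underside.
- jar: Bystander: loose clear glass jar with a bamboo lid, 76 mm across, 101 mm high, on the desk beside the riser. Origin: centre of its underside.
- mug: Bystander: loose white mug, 80 mm across with a handle on its +y side, 95 mm high, on the desk beside the riser. Origin: centre of its underside.
- notes: Bystander: loose block of green note sheets, 76 mm by 76 mm by 28 mm high, on the desk beside the riser. Origin: centre of its underside.
Mind the look-alikes: they are no part of the job. Of the things that look like the eraser, the smaller one is meant.

How it is judged:
By the outcome, as a careful person would: the job done as asked, in the order asked, and still so for the second after the job is handed in, with the robot touching nothing.
It also fails if it takes over 53 s, if anything falls off the work surface, if the arm or the gripper's body presses on something with over 40 N, if the wrist force passes 120 N, or if a joint passes its speed limit or range.

## Working session

There is one attempt and no reset: what is moved stays moved. The work goes in short steps, Python scripts to look and compute and a tool call to move; the robot and the scene stay as the last step left them, time stands still between calls to the robot, and variables do not carry over. Pictures are saved under pics/ and viewed, about 8 in all and at most 12, crops included, and the job is handed in when it is done.

Besides the shell and the picture viewer there is one more tool, called after "Call:" as name([rows], argument=value, ...), one row to a line, values as JSON. jog_arm: Moves the arm, as the interface text tells. Shifts and turns lie within -1 to 1; 1 stands for 10 cm of shift or pi/2 rad of turn. Its arguments: {"type":"object","properties":{"deltas":{"type":"array"},"squeeze":{"type":"number"}},"required":["deltas"]}

```bash
mkdir -p pics; python3 - <<'E'
from rig import r
import cv2,numpy as np
s=r.sense();print(s['clock'],s['eef_pos'],s['tcp_rot'],s['opening'],s['contact_force'])
for n in('scene','top'):
    f=r.grab_frame(n);cv2.imwrite(f'pics/{n}0.png',f)
    c=r.calibration(n);print(n,np.round(c['mtx'],1).tolist(),np.round(c['world_from_camera'],3).tolist())
a=[cv2.imread(f'pics/{n}0.png') for n in('scene','top')]
E
cat > h.py <<'E'
from rig import r
import cv2,numpy as np
def p2w(n,uv,z,c=None):
    c=c or r.calibration(n);M=np.array(c['mtx']);T=np.array(c['world_from_camera'])
    out=[]
    for u in np.atleast_2d(uv):
        d=np.linalg.inv(M)@[u[0],u[1],1]
        if n=='wrist':
            t=np.hypot(d[0],d[1]);d=np.array([np.sin(t)*d[0]/t,np.sin(t)*d[1]/t,np.cos(t)])
        d=T[:3,:3]@d;o=T[:3,3];out.append(o+d*(z-o[2])/d[2])
    return np.array(out)
E
```

```text
0.0 [ 210.51406713 -588.0012538   255.5608215 ] [ 3.14157647e+00  1.39053570e-03 -1.22696639e+00] 1.0014040028435942 [-0.01483904 -0.33272696 -0.43363924]
scene [[413.3, 0.0, 274.5], [0.0, 413.3, 214.2], [0.0, 0.0, 1.0]] [[0.324, 0.533, -0.782, 1509.005], [0.946, -0.177, 0.271, -349.533], [0.007, -0.828, -0.561, 768.33], [0.0, 0.0, 0.0, 1.0]]
top [[413.1, 0.0, 278.3], [0.0, 413.1, 207.4], [0.0, 0.0, 1.0]] [[-0.016, -0.99, 0.143, 338.253], [-1.0, 0.016, 0.001, 11.995], [-0.003, -0.143, -0.99, 1219.519], [0.0, 0.0, 0.0, 1.0]]
```

View pics/top0.png

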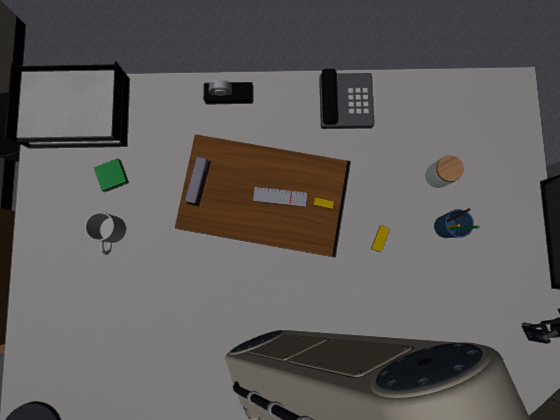

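View pics/scene0.png

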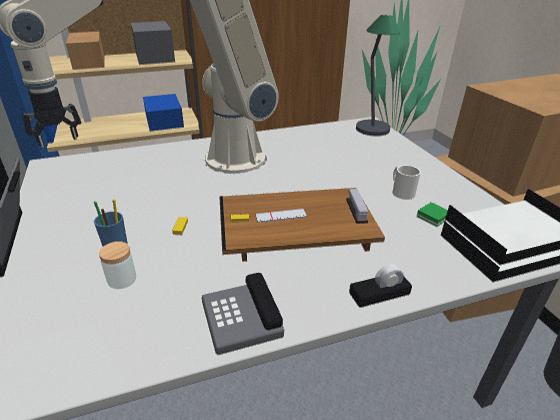

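The top view shows the riser with corners near (195,135), (350,160), (335,256) and (176,229). The ruler runs from (253,194) to (307,200), the eraser is at (324,203), and the larger yellow look-alike on the desk is at (381,238). The scene view agrees. I'll enlarge this area.

```bash
python3 - <<'E'
from h import *
f=cv2.imread('pics/top0.png')[125:265,165:360]
cv2.imwrite('pics/c1.png',cv2.resize(f,None,fx=4,fy=4,interpolation=cv2.INTER_CUBIC))
E
```

```text
(no output)
```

View pics/c1.png

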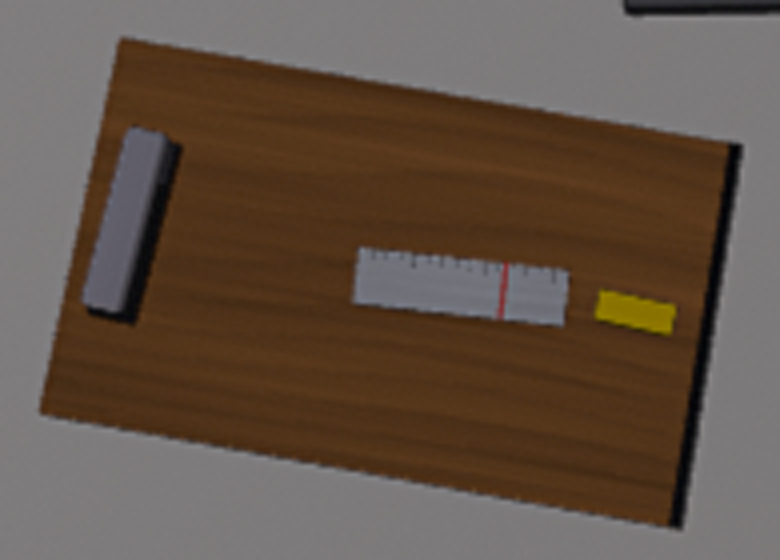

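The crop (4x) shows the riser corners at (120,38), (741,145), (683,528) and (40,413). Ruler corners are (358,248), (569,269), (565,325) and (353,303), with the red line from (507,264) to (501,319). Eraser corners are (598,291), (676,304), (672,334) and (594,319).

```bash
python3 - <<'E'
from h import *
g=lambda L,z:p2w('top',(np.array(L)+.5)/4-.5+[165,125],z)[:,:2]
R=g([(120,38),(741,145),(683,528),(40,413)],60)
Q=g([(358,248),(569,269),(565,325),(353,303)],66)
Ln=g([(507,264),(501,319)],66)
E=g([(598,291),(676,304),(672,334),(594,319)],73)
S=g([(130,127),(168,131),(122,312),(84,303)],104)
for n,a in zip('RQLES',(R,Q,Ln,E,S)):
    print(n,a.round(1).tolist(),'c',a.mean(0).round(1),'sides',np.linalg.norm(a-np.roll(a,-1,0),axis=1).round(1))
yr=(R[0]+R[3]-R[1]-R[2]);yr/=np.linalg.norm(yr);xr=np.array([yr[1],-yr[0]])
print('riser y',yr,'yaw',np.arctan2(-yr[0],yr[1]))
c=R.mean(0)
for n,a in zip('QLES',(Q,Ln,E,S)): print(n,'in riser',np.c_[(a-c)@xr,(a-c)@yr].round(1).tolist())
d=Q[0]+Q[3]-Q[1]-Q[2];print('ruler yaw',np.arctan2(-d[0],d[1]))
s=r.calibration('wrist');print(np.round(s['mtx'],1).tolist(),np.round(s['world_from_camera'],3).tolist())
E
```

```text
R [[725.8, 253.2], [638.3, -195.4], [365.0, -143.9], [452.7, 306.0]] c [545.5  55. ] sides [457.1 278.1 458.3 278.2]
Q [[566.1, 80.7], [548.5, -68.8], [508.4, -64.9], [526.6, 84.6]] c [537.4   7.9] sides [150.5  40.3 150.6  39.7]
L [[552.8, -24.9], [513.4, -19.9]] c [533.1 -22.4] sides [39.7 39.7]
E [[531.2, -88.3], [521.0, -142.8], [499.8, -139.2], [511.3, -84.9]] c [ 515.8 -113.8] sides [55.4 21.5 55.5 20.2]
S [[646.8, 236.3], [643.5, 209.8], [516.8, 240.2], [523.4, 266.3]] c [582.6 238.1] sides [ 26.6 130.4  26.9 127. ]
riser y [0.19143042 0.98150619] yaw -0.19261931644708835
Q in riser [[15.4, 29.2], [26.7, -120.9], [-13.4, -124.8], [-24.2, 25.4]]
L in riser [[22.5, -77.0], [-17.1, -79.6]]
E in riser [[13.4, -143.3], [13.9, -198.8], [-7.6, -199.4], [-6.7, -143.8]]
S in riser [[64.8, 197.3], [66.6, 170.7], [-63.6, 176.2], [-62.1, 203.1]]
ruler yaw -0.11921244862314517
[[325.2, 0.0, 276.8], [0.0, 325.2, 212.1], [0.0, 0.0, 1.0]] [[0.338, -0.891, -0.304, 287.75], [-0.941, -0.32, -0.107, -561.062], [-0.002, 0.322, -0.947, 373.282], [0.0, 0.0, 0.0, 1.0]]
```

Call:
jog_arm([
  {"gripper":1,"translation":[0.231,0.311,0],"dr":[0,0,0.0439]},
  {"gripper":1,"translation":[0.231,0.311,0],"dr":[0,0,0.0439]},
  {"gripper":1,"translation":[0.231,0.311,0],"dr":[0,0,0.0439]},
  {"gripper":1,"translation":[0.231,0.311,0],"dr":[0,0,0.0439]},
  {"gripper":1,"translation":[0.231,0.311,0],"dr":[0,0,0.0439]},
  {"gripper":1,"translation":[0.231,0.311,0],"dr":[0,0,0.0439]},
  {"gripper":1,"translation":[0.231,0.311,0],"dr":[0,0,0.0439]},
  {"gripper":1,"translation":[0.231,0.311,0],"dr":[0,0,0.0439]},
  {"gripper":1,"translation":[0.231,0.311,0],"dr":[0,0,0.0439]},
  {"gripper":1,"translation":[0.231,0.311,0],"dr":[0,0,0.0439]},
  {"gripper":1,"translation":[0.231,0.311,0],"dr":[0,0,0.0439]},
  {"gripper":1,"translation":[0.231,0.311,0],"dr":[0,0,0.0439]},
], squeeze=20)

```text
clock: 1.1
eef_pos: [488.5, -213.4, 256.2]
tcp_rot: [3.142, 0.0, -0.396]
contact_force: [0.3, -0.3, 1.4]
opening: -0.003
```

Call:
jog_arm([
  {"gripper":1,"translation":[0.231,0.311,0],"dr":[0,0,0.0439]},
  {"gripper":1,"translation":[0.231,0.311,0],"dr":[0,0,0.0439]},
  {"gripper":1,"translation":[0.231,0.311,0],"dr":[0,0,0.0439]},
  {"gripper":1,"translation":[0,0,-0.3],"dr":[0,0,0]},
  {"gripper":1,"translation":[0,0,-0.3],"dr":[0,0,0]},
  {"gripper":1,"translation":[0,0,-0.3],"dr":[0,0,0]},
  {"gripper":1,"translation":[0,0,-0.2],"dr":[0,0,0]},
  {"gripper":1,"translation":[0,0,0],"dr":[0,0,0]},
])

```text
clock: 1.77
eef_pos: [554.2, -121.1, 141.9]
tcp_rot: [-3.141, 0.008, -0.192]
contact_force: [-1.3, 0.3, -0.5]
opening: -0.002
```

```bash
python3 - <<'E'
from h import *
s=r.sense();print(s['clock'],s['eef_pos'],s['tcp_rot'],s['opening'],s['contact_force'])
c=r.calibration('wrist');print(np.round(c['world_from_camera'],3).tolist())
f=r.grab_frame('wrist');cv2.imwrite('pics/w1.png',f)
E
```

```text
1.7667 [ 554.24246905 -121.05575263  141.87759051] [-3.14140178  0.00764937 -0.19222237] -0.0023832998942125232 [-1.30127954  0.27279859 -0.46701114]
[[0.982, -0.178, -0.068, 569.789], [-0.19, -0.93, -0.314, -40.474], [-0.008, 0.322, -0.947, 259.535], [0.0, 0.0, 0.0, 1.0]]
```

View pics/w1.png

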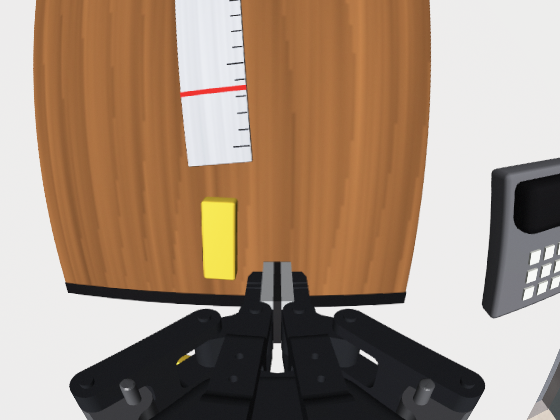

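The wrist view shows the eraser top at (203,199)–(237,199)–(236,278)–(204,277), the ruler's end at (188,165)–(252,159), the red line at (181,95)–(246,88), and the fingertips at columns 263–292, near row 262. I'll cross-check these against the top-camera estimate.

```bash
cat >> h.py <<'E'
C=np.array([545.5,55.]);Y=np.array([.19143,.98151]);X=np.array([.98151,-.19143])
def rf(P):P=np.atleast_2d(P)[:,:2]-C;return np.c_[P@X,P@Y].round(1)
E
python3 - <<'E'
from h import *
for n,uv,z in(('er',[(203,199),(237,199),(236,278),(204,277)],73),('ru',[(188,165),(252,159)],66),('line',[(181,95),(246,88)],66),('edge',[(67,292),(276,306),(404,302)],60),('tip',[(263,263),(292,263)],117)):
    print(n,rf(p2w('wrist',uv,z)).tolist())
print('tcp',rf(r.sense()['eef_pos']))
E
```

```text
er [[-3.2, -144.9], [18.1, -145.0], [14.9, -200.3], [-7.2, -200.2]]
ru [[-13.3, -124.7], [27.2, -121.6]]
line [[-15.9, -80.8], [24.1, -78.4]]
edge [[-141.3, -232.1], [41.8, -232.2], [142.8, -232.5]]
tip [[35.6, -165.4], [50.2, -165.4]]
tcp [[  43.6 -171.3]]
```

Call:
jog_arm([
  {"gripper":1,"translation":[0,0,-0.2],"dr":[0,0,0]},
  {"gripper":1,"translation":[0,0,-0.15],"dr":[0,0,0]},
  {"gripper":1,"translation":[0,0,-0.12],"dr":[0,0,0]},
  {"gripper":1,"translation":[0,0,0],"dr":[0,0,0]},
  {"gripper":1,"translation":[0,0,0],"dr":[0,0,0]},
])

```text
clock: 2.23
eef_pos: [557.4, -122.1, 99.9]
tcp_rot: [-3.142, -0.0, -0.193]
contact_force: [0.3, -1.0, -0.5]
opening: -0.0
```

Call:
jog_arm([
  {"gripper":1,"translation":[0,0,-0.1],"dr":[0,0,0]},
  {"gripper":1,"translation":[0,0,0],"dr":[0,0,0]},
  {"gripper":1,"translation":[-0.049,0.0096,0],"dr":[0,0,0]},
  {"gripper":1,"translation":[-0.049,0.0096,0],"dr":[0,0,0]},
  {"gripper":1,"translation":[-0.049,0.0096,0],"dr":[0,0,0]},
  {"gripper":1,"translation":[-0.049,0.0096,0],"dr":[0,0,0]},
  {"gripper":1,"translation":[-0.049,0.0096,0],"dr":[0,0,0]},
  {"gripper":1,"translation":[-0.049,0.0096,0],"dr":[0,0,0]},
  {"gripper":1,"translation":[-0.049,0.0096,0],"dr":[0,0,0]},
  {"gripper":1,"translation":[-0.049,0.0096,0],"dr":[0,0,0]},
  {"gripper":1,"translation":[-0.049,0.0096,0],"dr":[0,0,0]},
])

```text
clock: 3.15
eef_pos: [512.7, -113.2, 89.4]
tcp_rot: [3.142, -0.0, -0.193]
contact_force: [1.1, 0.4, 0.7]
opening: 0.001
```

Call:
jog_arm([
  {"gripper":1,"translation":[-0.049,0.0096,0],"dr":[0,0,0]},
  {"gripper":1,"translation":[-0.049,0.0096,0],"dr":[0,0,0]},
  {"gripper":1,"translation":[-0.049,0.0096,0],"dr":[0,0,0]},
  {"gripper":1,"translation":[-0.049,0.0096,0],"dr":[0,0,0]},
  {"gripper":1,"translation":[-0.049,0.0096,0],"dr":[0,0,0]},
  {"gripper":1,"translation":[-0.049,0.0096,0],"dr":[0,0,0]},
  {"gripper":1,"translation":[0,0,0],"dr":[0,0,0]},
])

```text
clock: 3.73
eef_pos: [482.3, -107.2, 89.1]
tcp_rot: [-3.142, 0.001, -0.193]
contact_force: [-0.8, -0.1, -0.4]
opening: -0.003
```

```bash
python3 - <<'E'
from h import *
s=r.sense();print(s['clock'],s['eef_pos'],rf(s['eef_pos']),s['contact_force'])
f=r.grab_frame('wrist');cv2.imwrite('pics/w2.png',f)
E
```

```text
3.7333 [ 482.30255339 -107.22550761   89.10542959] [[ -31.  -171.3]] [-0.76360483 -0.11301529 -0.42529945]
```

View pics/w2.png

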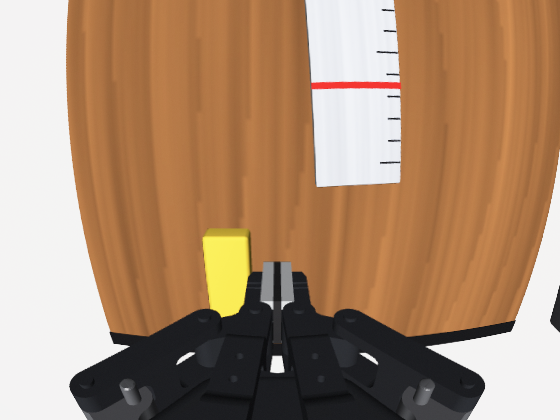

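The eraser (top at 204–250, from row 229 down) is moving squarely along with the fingers, and the ruler hasn't moved. I'll push another 30 mm or so, then back off.

Call:
jog_arm([
  {"gripper":1,"translation":[-0.049,0.0096,0],"dr":[0,0,0]},
  {"gripper":1,"translation":[-0.049,0.0096,0],"dr":[0,0,0]},
  {"gripper":1,"translation":[-0.049,0.0096,0],"dr":[0,0,0]},
  {"gripper":1,"translation":[-0.049,0.0096,0],"dr":[0,0,0]},
  {"gripper":1,"translation":[-0.049,0.0096,0],"dr":[0,0,0]},
  {"gripper":1,"translation":[-0.049,0.0096,0],"dr":[0,0,0]},
  {"gripper":1,"translation":[0,0,0],"dr":[0,0,0]},
  {"gripper":1,"translation":[0.05,-0.01,0],"dr":[0,0,0]},
  {"gripper":1,"translation":[0.05,-0.01,0],"dr":[0,0,0]},
  {"gripper":1,"translation":[0,0,0.3],"dr":[0,0,0]},
  {"gripper":1,"translation":[0,0,0.3],"dr":[0,0,0]},
  {"gripper":1,"translation":[0,0,0],"dr":[0,0,0]},
])

```text
clock: 4.78
eef_pos: [467.9, -104.6, 153.6]
tcp_rot: [3.141, -0.007, -0.193]
contact_force: [1.9, -0.9, 0.4]
opening: 0.002
```

Call:
jog_arm([
  {"gripper":1,"translation":[0.136,0.355,0],"dr":[0,0,0.0078]},
  {"gripper":1,"translation":[0.136,0.355,0],"dr":[0,0,0.0078]},
  {"gripper":1,"translation":[0.136,0.355,0],"dr":[0,0,0.0078]},
  {"gripper":1,"translation":[0.136,0.355,0],"dr":[0,0,0.0078]},
  {"gripper":1,"translation":[0.136,0.355,0],"dr":[0,0,0.0078]},
  {"gripper":1,"translation":[0.136,0.355,0],"dr":[0,0,0.0078]},
  {"gripper":1,"translation":[0,0,-0.2],"dr":[0,0,0]},
  {"gripper":1,"translation":[0,0,-0.2],"dr":[0,0,0]},
  {"gripper":1,"translation":[0,0,-0.16],"dr":[0,0,0]},
  {"gripper":1,"translation":[0,0,0],"dr":[0,0,0]},
  {"gripper":1,"translation":[0,0,0],"dr":[0,0,0]},
])

```text
clock: 5.7
eef_pos: [545.7, 109.3, 92.5]
tcp_rot: [3.141, 0.002, -0.119]
contact_force: [0.1, -0.7, 0.7]
opening: 0.004
```

```bash
python3 - <<'E'
from h import *
s=r.sense();print(s['clock'],s['eef_pos'],rf(s['eef_pos']),s['contact_force'])
f=r.grab_frame('top')[125:265,165:360]
cv2.imwrite('pics/c2.png',cv2.resize(f,None,fx=4,fy=4,interpolation=cv2.INTER_CUBIC))
E
```

```text
5.7 [545.7331954  109.2721651   92.53913096] [[-10.2  53.3]] [ 0.09402494 -0.6762231   0.71910556]
```

View pics/c2.png

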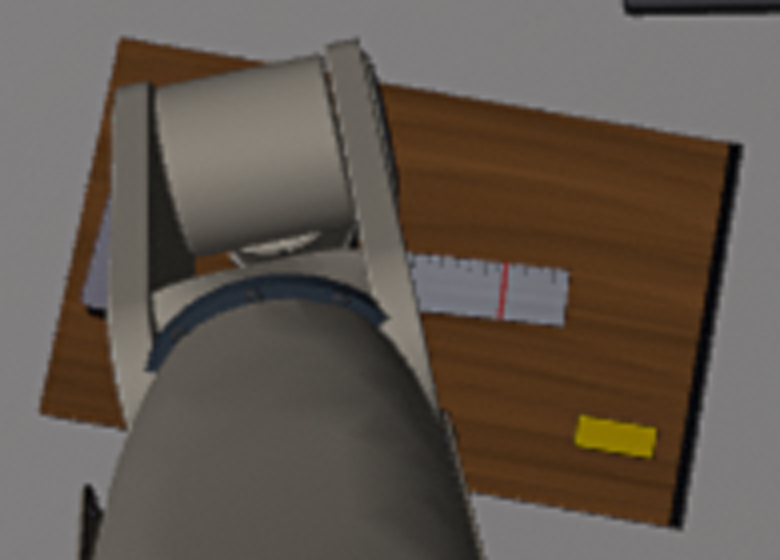

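The eraser now sits at (576–656, 415–458) in the crop, well clear of the ruler, which hasn't moved. Next I'll line up on the ruler's axis behind its end and push, turning the pusher gently to the riser's yaw.

Call:
jog_arm([
  {"gripper":1,"translation":[0.04,0,-0.05],"dr":[0,0,0]},
  {"gripper":1,"translation":[0,0,0],"dr":[0,0,0]},
  {"gripper":1,"translation":[0,0,0],"dr":[0,0,0]},
])

```text
clock: 6.0
eef_pos: [550.6, 109.1, 88.9]
tcp_rot: [-3.141, -0.001, -0.119]
contact_force: [-0.0, -0.1, -0.5]
opening: 0.001
```

Call:
jog_arm([
  {"gripper":1,"translation":[-0.006,-0.05,0],"dr":[0,0,0]},
  {"gripper":1,"translation":[-0.006,-0.05,0],"dr":[0,0,0]},
  {"gripper":1,"translation":[-0.006,-0.05,0],"dr":[0,0,0]},
  {"gripper":1,"translation":[-0.0042,-0.0494,0],"dr":[0,0,-0.0017]},
  {"gripper":1,"translation":[-0.0043,-0.0494,0],"dr":[0,0,-0.0017]},
  {"gripper":1,"translation":[-0.0044,-0.0494,0],"dr":[0,0,-0.0017]},
  {"gripper":1,"translation":[-0.0045,-0.0494,0],"dr":[0,0,-0.0017]},
  {"gripper":1,"translation":[-0.0046,-0.0494,0],"dr":[0,0,-0.0017]},
  {"gripper":1,"translation":[-0.0047,-0.0494,0],"dr":[0,0,-0.0017]},
])

```text
clock: 6.75
eef_pos: [545.5, 64.1, 88.4]
tcp_rot: [-3.141, -0.0, -0.135]
contact_force: [-0.5, 1.5, 2.4]
opening: -0.004
```

```bash
python3 - <<'E'
from h import *
s=r.sense();print(s['clock'],s['eef_pos'],rf(s['eef_pos']),s['contact_force'])
f=r.grab_frame('wrist');g=r.grab_frame('top')[125:265,165:360]
g=cv2.resize(g,(390,280),interpolation=cv2.INTER_CUBIC)
cv2.imwrite('pics/w3.png',np.vstack([f[180:],np.pad(g,((0,0),(0,170),(0,0)))]))
E
```

```text
6.75 [545.48759499  64.1413931   88.38642348] [[-1.8  9. ]] [-0.50369683  1.47311413  2.3516466 ]
```

View pics/w3.png

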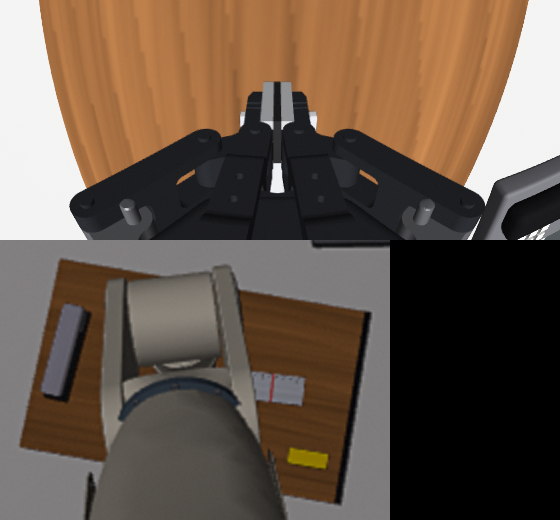

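The ruler end shows symmetrically around the fingers (241–317 about 278), and the top view shows it has slid about 30 mm, straight. I'll carry on.

Call:
jog_arm([
  {"gripper":1,"translation":[-0.0047,-0.0494,0],"dr":[0,0,-0.0017]},
  {"gripper":1,"translation":[-0.0048,-0.0494,0],"dr":[0,0,-0.0017]},
  {"gripper":1,"translation":[-0.0049,-0.0494,0],"dr":[0,0,-0.0017]},
  {"gripper":1,"translation":[-0.005,-0.0494,0],"dr":[0,0,-0.0017]},
  {"gripper":1,"translation":[-0.0051,-0.0494,0],"dr":[0,0,-0.0017]},
  {"gripper":1,"translation":[-0.0052,-0.0494,0],"dr":[0,0,-0.0017]},
  {"gripper":1,"translation":[-0.0054,-0.0494,0],"dr":[0,0,-0.0017]},
  {"gripper":1,"translation":[-0.0056,-0.0494,0],"dr":[0,0,-0.0017]},
  {"gripper":1,"translation":[-0.0057,-0.0494,0],"dr":[0,0,-0.0017]},
  {"gripper":1,"translation":[-0.0058,-0.0494,0],"dr":[0,0,-0.0017]},
  {"gripper":1,"translation":[-0.006,-0.0494,0],"dr":[0,0,-0.0017]},
])

```text
clock: 7.77
eef_pos: [539.5, 9.7, 88.3]
tcp_rot: [3.142, 0.0, -0.165]
contact_force: [0.4, 2.0, 1.3]
opening: -0.001
```

Call:
jog_arm([
  {"gripper":1,"translation":[-0.006,-0.0494,0],"dr":[0,0,-0.0017]},
  {"gripper":1,"translation":[-0.0061,-0.0494,0],"dr":[0,0,-0.0017]},
  {"gripper":1,"translation":[-0.0062,-0.0494,0],"dr":[0,0,-0.0017]},
  {"gripper":1,"translation":[-0.0063,-0.0494,0],"dr":[0,0,-0.0017]},
  {"gripper":1,"translation":[-0.0064,-0.0494,0],"dr":[0,0,-0.0017]},
  {"gripper":1,"translation":[-0.0065,-0.0494,0],"dr":[0,0,-0.0017]},
  {"gripper":1,"translation":[-0.0067,-0.0494,0],"dr":[0,0,-0.0017]},
  {"gripper":1,"translation":[-0.0068,-0.0494,0],"dr":[0,0,-0.0017]},
  {"gripper":1,"translation":[0,0,0],"dr":[0,0,0]},
])

```text
clock: 8.52
eef_pos: [534.3, -30.2, 88.3]
tcp_rot: [3.141, 0.0, -0.186]
contact_force: [0.4, -0.1, -0.1]
opening: 0.002
```

```bash
python3 - <<'E'
from h import *
s=r.sense();print(s['clock'],s['eef_pos'],s['tcp_rot'],rf(s['eef_pos']),s['contact_force'])
f=r.grab_frame('wrist');g=r.grab_frame('top')[165:245,240:360]
g=cv2.resize(g,(560,373),interpolation=cv2.INTER_CUBIC)
cv2.imwrite('pics/w4.png',np.vstack([f[220:],g]))
E
```

```text
8.5167 [534.29762245 -30.17277845  88.25153469] [ 3.14128071e+00  1.18707104e-04 -1.86494825e-01] [[  5.3 -85.7]] [ 0.44998572 -0.13123993 -0.12599732]
```

View pics/w4.png

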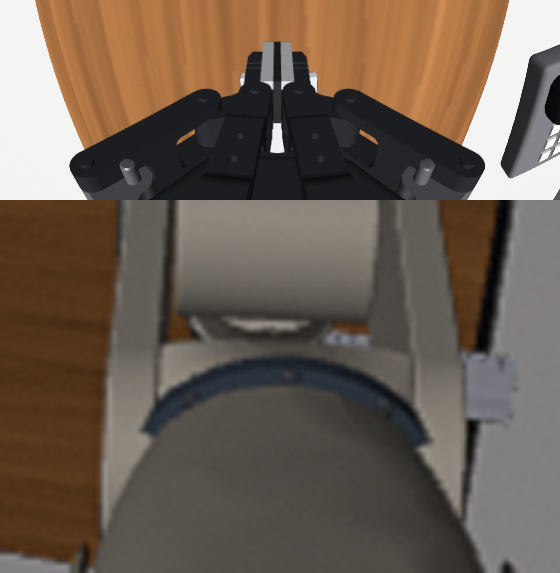

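The ruler's end is just past the edge, at (515,390) in the lower panel, and the contact is still centred. I'll push about 24 mm more, retreat, then look from a clear spot.

Call:
jog_arm([
  {"gripper":1,"translation":[-0.008,-0.0475,0],"dr":[0,0,-0.001]},
  {"gripper":1,"translation":[-0.008,-0.0475,0],"dr":[0,0,-0.001]},
  {"gripper":1,"translation":[-0.0085,-0.0475,0],"dr":[0,0,-0.001]},
  {"gripper":1,"translation":[-0.0085,-0.0475,0],"dr":[0,0,-0.001]},
  {"gripper":1,"translation":[-0.0085,-0.0475,0],"dr":[0,0,0]},
  {"gripper":1,"translation":[0,0,0],"dr":[0,0,0]},
  {"gripper":1,"translation":[0,0,0],"dr":[0,0,0]},
])

```text
clock: 9.2
eef_pos: [530.2, -53.4, 88.3]
tcp_rot: [3.142, 0.0, -0.193]
contact_force: [-0.4, -0.3, -0.4]
opening: 0.002
```

Call:
jog_arm([
  {"gripper":1,"translation":[0.02,0.1,0],"dr":[0,0,0]},
  {"gripper":1,"translation":[0.02,0.1,0],"dr":[0,0,0]},
  {"gripper":1,"translation":[0,0,0.35],"dr":[0,0,0]},
  {"gripper":1,"translation":[0,0,0.35],"dr":[0,0,0]},
  {"gripper":1,"translation":[0.3,-0.2,0],"dr":[0,0,0]},
  {"gripper":1,"translation":[0.25,-0.25,0],"dr":[0,0,0]},
  {"gripper":1,"translation":[0.2,-0.3,0],"dr":[0,0,0]},
  {"gripper":1,"translation":[0,-0.35,0],"dr":[0,0,0]},
  {"gripper":1,"translation":[0,0,0],"dr":[0,0,0]},
  {"gripper":1,"translation":[0,0,0],"dr":[0,0,0]},
])

```text
clock: 10.03
eef_pos: [609.5, -143.3, 157.9]
tcp_rot: [-3.141, 0.0, -0.194]
contact_force: [-0.3, 0.4, 0.5]
opening: -0.004
```

```bash
python3 - <<'E'
from h import *
s=r.sense();print(s['clock'],s['eef_pos'],s['tcp_rot'],rf(s['eef_pos']),s['contact_force'])
np.save('wc.npy',r.calibration('wrist')['world_from_camera'])
f=r.grab_frame('wrist');cv2.imwrite('pics/w5.png',f)
E
```

```text
10.0333 [ 609.52059362 -143.28789054  157.9233523 ] [-3.14144910e+00  4.57088827e-04 -1.93935654e-01] [[ 100.8 -182.4]] [-0.28133938  0.36109156  0.45991734]
```

View pics/w5.png

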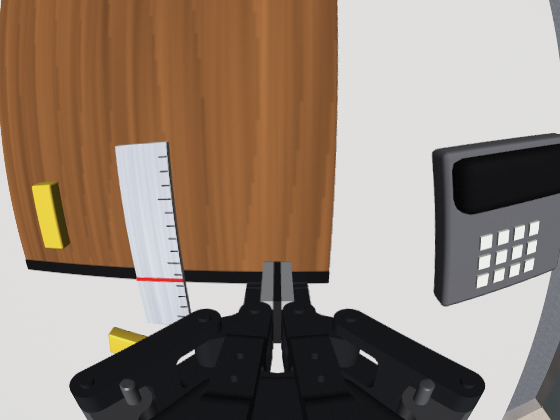

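The red line runs from (137,279) to (184,281), close to the strip's outer edge at about row 276–283. The eraser is well clear at (50,215). I'll measure this at subpixel level with code.

```bash
cat > m.py <<'E'
from h import *
def meas(fn,cal=None):
    f=cv2.imread(fn).astype(int);b,g,rd=f[...,0],f[...,1],f[...,2]
    m=(rd-g>80)&(rd-b>80)&(g<100)&(b<110);m[:240]=0;m[330:]=0;m[:,:120]=0;m[:,200:]=0
    red=[(c,np.average(np.arange(420),weights=m[:,c])) for c in range(560) if m[:,c].sum()>=2]
    edge=[]
    for c in list(range(70,118,4))+list(range(204,236,4)):
        col=f[240:310,c].sum(1);k=np.argmin(col)
        d=np.diff(col[k:k+14]);j=np.argmax(col[k:k+14]>(col[k]+col[k:k+14].max())/2)
        lo,hi=col[k+j-1],col[k+j];h=(col[k]+col[k:k+14].max())/2
        edge.append((c,240+k+j-1+(h-lo)/(hi-lo)))
    print(np.round(red[::8],1).tolist(),np.round(edge[::4],1).tolist())
    R=rf(p2w('wrist',red,66));E=rf(p2w('wrist',edge,60))
    pr=np.polyfit(R[:,0],R[:,1],1);pe=np.polyfit(E[:,0],E[:,1],1);x=R[:,0].mean()
    print('line x',R[0],R[-1],'mid y',np.polyval(pr,x),'edge y',np.polyval(pe,x),'gap',np.polyval(pr,x)-np.polyval(pe,x),'slopes',pr[0],pe[0],np.std(E[:,1]-np.polyval(pe,E[:,0])))
E
python3 - <<'E'
from m import *
meas('pics/w5.png')
er=rf(p2w('wrist',[(34,184),(58,183),(68,247),(45,247)],73));print('eraser',er.tolist())
print('ruler',rf(p2w('wrist',[(116,146),(167,142),(147,322),(189,318)],66)).tolist())
f=cv2.imread('pics/w5.png')[230:340,70:250];cv2.imwrite('pics/c5.png',cv2.resize(f,None,fx=4,fy=4,interpolation=cv2.INTER_CUBIC))
E
```

```text
[[136.0, 277.5], [144.0, 279.0], [152.0, 279.0], [160.0, 279.0], [168.0, 280.0], [176.0, 280.0]] [[70.0, 273.3], [86.0, 274.7], [102.0, 276.1], [204.0, 281.8], [220.0, 282.3]]
line x [ -12.9 -225.6] [  26.5 -225.6] mid y -226.10638297872345 edge y -230.201645287719 gap 4.095262308995558 slopes 0.021684510489352233 0.0008317230620660766 0.06576400790726507
eraser [[-92.5, -144.8], [-65.9, -145.0], [-68.7, -197.9], [-95.3, -199.2]]
ruler [[-13.4, -121.7], [25.9, -121.1], [-12.2, -270.3], [27.2, -262.3]]
```

View pics/c5.png

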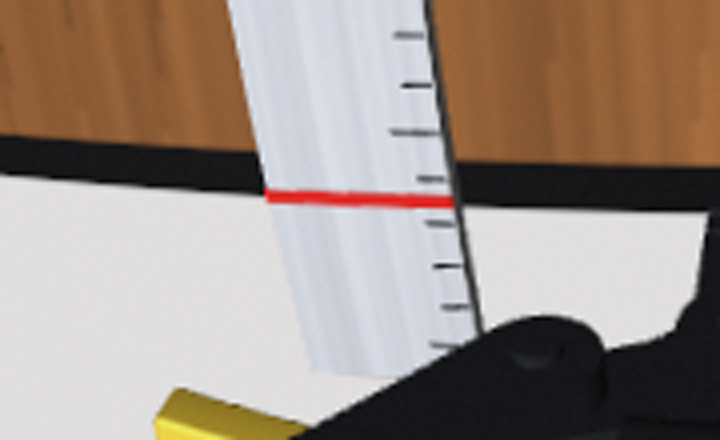

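The ruler is parallel to the edge within about 0.01 rad, and the line is 4.1 mm short of the edge at x ≈ 7. The eraser is about 50 mm clear. I'll retrace to the pre-contact pose and push the last 4 mm.

Call:
jog_arm([
  {"gripper":1,"translation":[0,0.35,0],"dr":[0,0,0]},
  {"gripper":1,"translation":[-0.2,0.3,0],"dr":[0,0,0]},
  {"gripper":1,"translation":[-0.25,0.25,0],"dr":[0,0,0]},
  {"gripper":1,"translation":[-0.3,0.2,0],"dr":[0,0,0]},
  {"gripper":1,"translation":[0,0,0],"dr":[0,0,0]},
  {"gripper":1,"translation":[0,0,-0.35],"dr":[0,0,0]},
  {"gripper":1,"translation":[0,0,-0.25],"dr":[0,0,0]},
  {"gripper":1,"translation":[0,0,-0.1],"dr":[0,0,0]},
  {"gripper":1,"translation":[0,0,0],"dr":[0,0,0]},
  {"gripper":1,"translation":[0,0,0],"dr":[0,0,0]},
])

```text
clock: 10.92
eef_pos: [534.1, -32.2, 88.3]
tcp_rot: [3.142, 0.001, -0.191]
contact_force: [0.7, -0.6, 0.0]
opening: -0.002
```

Call:
jog_arm([
  {"gripper":1,"translation":[-0.01,-0.05,0],"dr":[0,0,0]},
  {"gripper":1,"translation":[-0.01,-0.05,0],"dr":[0,0,0]},
  {"gripper":1,"translation":[-0.01,-0.05,0],"dr":[0,0,0]},
  {"gripper":1,"translation":[-0.008,-0.04,0],"dr":[0,0,0]},
  {"gripper":1,"translation":[-0.004,-0.02,0],"dr":[0,0,0]},
  {"gripper":1,"translation":[-0.003,-0.015,0],"dr":[0,0,0]},
  {"gripper":1,"translation":[-0.003,-0.015,0],"dr":[0,0,0]},
  {"gripper":1,"translation":[0,0,0],"dr":[0,0,0]},
  {"gripper":1,"translation":[0,0,0],"dr":[0,0,0]},
  {"gripper":1,"translation":[0,0,0],"dr":[0,0,0]},
])

```text
clock: 11.75
eef_pos: [529.6, -57.0, 88.3]
tcp_rot: [3.142, -0.0, -0.192]
contact_force: [0.6, 0.3, 0.5]
opening: 0.001
```

Call:
jog_arm([
  {"gripper":1,"translation":[0.02,0.1,0],"dr":[0,0,0]},
  {"gripper":1,"translation":[0.02,0.1,0],"dr":[0,0,0]},
  {"gripper":1,"translation":[0,0,0.35],"dr":[0,0,0]},
  {"gripper":1,"translation":[0,0,0.35],"dr":[0,0,0]},
  {"gripper":1,"translation":[0.3,-0.2,0],"dr":[0,0,0]},
  {"gripper":1,"translation":[0.25,-0.25,0],"dr":[0,0,0]},
  {"gripper":1,"translation":[0.2,-0.3,0],"dr":[0,0,0]},
  {"gripper":1,"translation":[0,-0.3,0],"dr":[0,0,0]},
  {"gripper":1,"translation":[0,0,0],"dr":[0,0,0]},
  {"gripper":1,"translation":[0,0,0],"dr":[0,0,0]},
])

```text
clock: 12.58
eef_pos: [608.5, -142.1, 157.7]
tcp_rot: [-3.141, 0.001, -0.194]
contact_force: [-1.1, 0.2, -0.2]
opening: 0.001
```

```bash
python3 - <<'E'
from m import *
s=r.sense();print(s['clock'],s['eef_pos'])
f=r.grab_frame('wrist');cv2.imwrite('pics/w6.png',f)
meas('pics/w6.png')
f=f[230:340,70:250];cv2.imwrite('pics/c6.png',cv2.resize(f,None,fx=4,fy=4,interpolation=cv2.INTER_CUBIC))
E
```

```text
12.5833 [ 608.47505351 -142.12872754  157.72192988]
[[139.0, 282.0], [147.0, 283.0], [155.0, 283.0], [163.0, 283.5], [171.0, 284.0], [179.0, 284.0]] [[70.0, 274.1], [86.0, 275.6], [102.0, 276.9], [204.0, 282.7], [220.0, 283.3]]
line x [ -12.1 -228.7] [  27.2 -228.7] mid y -228.74468085106386 edge y -230.15602985439685 gap 1.4113490033329867 slopes 0.015518017984802528 0.0009896404952130743 0.08585107575285093
```

View pics/c6.png

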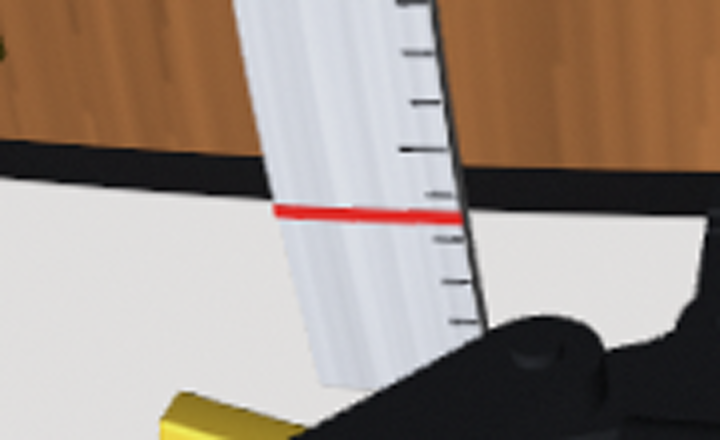

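1.4 mm remains. One more small nudge.

Call:
jog_arm([
  {"gripper":1,"translation":[0,0.3,0],"dr":[0,0,0]},
  {"gripper":1,"translation":[-0.2,0.3,0],"dr":[0,0,0]},
  {"gripper":1,"translation":[-0.25,0.25,0],"dr":[0,0,0]},
  {"gripper":1,"translation":[-0.3,0.2,0],"dr":[0,0,0]},
  {"gripper":1,"translation":[0,0,0],"dr":[0,0,0]},
  {"gripper":1,"translation":[0,0,-0.35],"dr":[0,0,0]},
  {"gripper":1,"translation":[0,0,-0.25],"dr":[0,0,0]},
  {"gripper":1,"translation":[0,0,-0.1],"dr":[0,0,0]},
  {"gripper":1,"translation":[0,0,0],"dr":[0,0,0]},
  {"gripper":1,"translation":[0,0,0],"dr":[0,0,0]},
])

```text
clock: 13.47
eef_pos: [533.4, -36.3, 88.3]
tcp_rot: [3.142, 0.001, -0.191]
contact_force: [0.4, -1.0, 1.0]
opening: 0.002
```

Call:
jog_arm([
  {"gripper":1,"translation":[-0.008,-0.05,0],"dr":[0,0,0]},
  {"gripper":1,"translation":[-0.008,-0.05,0],"dr":[0,0,0]},
  {"gripper":1,"translation":[-0.008,-0.05,0],"dr":[0,0,0]},
  {"gripper":1,"translation":[-0.006,-0.03,0],"dr":[0,0,0]},
  {"gripper":1,"translation":[-0.004,-0.02,0],"dr":[0,0,0]},
  {"gripper":1,"translation":[0,0,0],"dr":[0,0,0]},
  {"gripper":1,"translation":[0,0,0],"dr":[0,0,0]},
])

```text
clock: 14.05
eef_pos: [530.1, -57.3, 88.4]
tcp_rot: [-3.142, -0.0, -0.193]
contact_force: [0.7, -1.0, -0.1]
opening: 0.002
```

Call:
jog_arm([
  {"gripper":1,"translation":[-0.003,-0.014,0],"dr":[0,0,0]},
  {"gripper":1,"translation":[0,0,0],"dr":[0,0,0]},
  {"gripper":1,"translation":[0,0,0],"dr":[0,0,0]},
])

```text
clock: 14.3
eef_pos: [529.8, -58.4, 88.3]
tcp_rot: [3.142, 0.0, -0.192]
contact_force: [-0.4, -0.2, 0.1]
opening: -0.002
```

Call:
jog_arm([
  {"gripper":1,"translation":[0.02,0.1,0],"dr":[0,0,0]},
  {"gripper":1,"translation":[0.02,0.1,0],"dr":[0,0,0]},
  {"gripper":1,"translation":[0,0,0.35],"dr":[0,0,0]},
  {"gripper":1,"translation":[0,0,0.35],"dr":[0,0,0]},
  {"gripper":1,"translation":[0.3,-0.2,0],"dr":[0,0,0]},
  {"gripper":1,"translation":[0.25,-0.25,0],"dr":[0,0,0]},
  {"gripper":1,"translation":[0.2,-0.3,0],"dr":[0,0,0]},
  {"gripper":1,"translation":[0,-0.3,0],"dr":[0,0,0]},
  {"gripper":1,"translation":[0,0,0],"dr":[0,0,0]},
  {"gripper":1,"translation":[0,0,0],"dr":[0,0,0]},
])

```text
clock: 15.13
eef_pos: [608.9, -143.6, 157.8]
tcp_rot: [-3.141, 0.001, -0.194]
contact_force: [1.2, 0.3, -0.3]
opening: -0.003
```

```bash
python3 - <<'E'
from m import *
s=r.sense();print(s['clock'],s['eef_pos'])
f=r.grab_frame('wrist');cv2.imwrite('pics/w7.png',f)
meas('pics/w7.png')
a=f[230:340,70:250];a=cv2.resize(a,(560,342),interpolation=cv2.INTER_CUBIC)
cv2.imwrite('pics/c7.png',np.vstack([a,f[60:300]]))
E
```

```text
15.1333 [ 608.86241549 -143.55730185  157.82886131]
[[138.0, 282.0], [146.0, 283.0], [154.0, 283.0], [162.0, 284.0], [170.0, 284.0], [178.0, 284.0]] [[70.0, 273.0], [86.0, 274.4], [102.0, 275.7], [204.0, 281.5], [220.0, 281.9]]
line x [ -12.4 -230.1] [  27.  -230.1] mid y -230.1595744680852 edge y -230.34446138518663 gap 0.18488691710143712 slopes 0.013925566912566308 0.0008886550668829004 0.0931751882312944
```

View pics/c7.png

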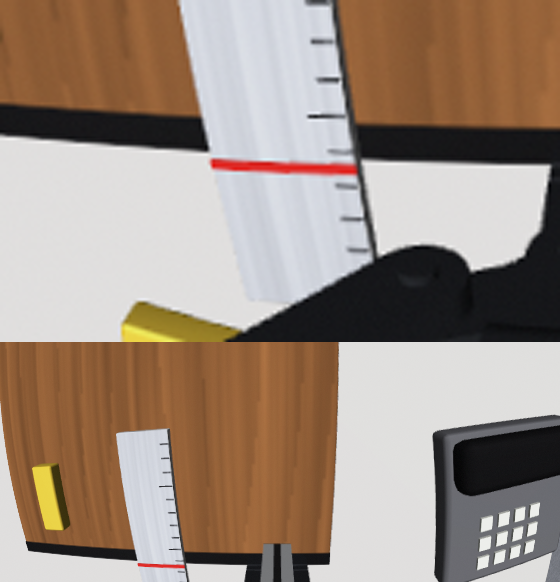

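The line runs (211,163)–(357,169), just past the edge in the picture. The 6 mm ruler height seen obliquely accounts for that, and the eraser is untouched. I'll run one independent check from the ruler's rear end, then sign off.

```bash
python3 - <<'E'
from h import *
print(rf(p2w('wrist',[(117,151),(168,147)],66)).tolist())
print(rf(p2w('wrist',[(138,282.2),(184.5,284)],66)).tolist())
print(r.sign_off())
E
```

```text
[[-13.5, -125.7], [25.9, -125.0]]
[[-12.5, -230.3], [27.5, -229.6]]
the job is handed in; nothing more can be done
None
```

I pushed the eraser aside first, then slid the ruler out over the black-strip end until its red line lay along the edge. The job is handed in, with the arm clear of everything. It took about 15 s of the 53 s allowed, and the force readings between moves stayed under 3 N.

- **Eraser:** I pushed it about 80 mm towards the robot with the shut fingertips. It still lies on the riser, about 50 mm clear of the ruler's path.
- **Ruler:** I pushed it from behind at its +y end in one long slide and two small corrections, turning it to match the riser on the way.
- **Red line:** In the last wrist picture it measured 0.2 mm from the edge. A check from the ruler's rear end, 125.4 mm from the riser's centre against an ideal 125, agreed to about half a millimetre.
- **Alignment:** The checks put the line 0.01–0.02 rad off the edge, so at most about 0.5 mm over the ruler's width.
- **Other objects:** The last top-camera crop, taken during the push, showed the stapler in place. The cup, jar, mug and notes were only in the starting pictures, but the arm never went near them. I took no full picture of the desk after the last push.

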